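# Lock the castle nut of the herb mill

## Robot

A 6-joint arm with a two-finger parallel gripper is mounted at the origin on the work surface; the furniture and walls round the work are solid. World frame = base frame: x ahead of the robot, y to its left, z up, the work surface at z = 0. Lengths are in m, angles in rad, forces in N, time in s.
With the tool pointing down it reaches from about 0.325 to 0.9 m from the base axis. Payload 6.1 kg.
Tool frame: the origin (TCP) lies midway between the tips of the shut fingers; the grasp point (between the pads) lies 19 mm behind it; x points along the fingers, y is the direction in which the jaws open and shut, and the axes are right-handed (so a half turn about x gives the same grasp; the last joint's range is limited). The gripper opens to 85 mm and grips with 20 to 120 N. Pads are 22 mm wide; open, the fingers measure 114 mm over their backs; the gripper's body (76 mm by 85 mm) begins 54 mm behind the grasp point. The pads swing forward as they close: fully open they stand 13 mm farther back than shut.
Start: joints at [-1.405, 0.22, 1.526, -0, 1.395, -0.126], TCP at [0.18, -0.599, 0.231] pointing down, gripper open.
Joint ranges: [-2.98, 2.98], [-0.91, 2.08], [0.09, 2.57], [-1.24, 4.39], [0.2, 2.65], [-2.68, 2.68]. Speed limits (rad/s): [2.57, 2.57, 3.01, 3.14, 3.14, 3.14].

## Interface

Orientations are given as [roll, pitch, yaw] about the fixed x, y, z axes, in that order (R = Rz(yaw) Ry(pitch) Rx(roll)).
In Python, from plant import movep, move_l, set_joints, gripper_to, hold, inverse_kinematics, observe, get_image, get_calibration, Unreachable, job_done gives the robot as it stands. Calls block until the motion is done:
- movep(position, orientation): joint-space move of the TCP to a pose.
- move_l(position, feed=0.15, rotation=None, max_force=None): straight line of the TCP; rotation=None keeps the orientation; feed is the mean speed in m/s. With max_force (N) it stops when the force on the tool has changed by that much, and returns True; else False.
- set_joints(angles): joint-space move.
- gripper_to(opening, f_grip=None): finger opening in m; f_grip is the grip in N (None keeps the last); returns when the fingers have stopped.
- hold(seconds).
- inverse_kinematics(position, orientation): joint angles nearest the present ones, or None.
- observe(): the state.
- get_image(name): name is "side" or "top" or "wrist"; returns (picture, depth): 480x640x3 uint8, red, green, blue; 480x640 float32, m along the optical axis (not along the pixel's ray), 0 where there is no reading.
- get_calibration(name): a dict with "intrinsics" (3x3 intrinsics, pixels), "world_from_camera" (4x4, takes a point from camera to world coordinates). Camera axes: x right, y down, z forward; pixel columns grow to the right and rows downward; lengths in m; the calibration is good to about 2 mm. A picture is of the moment at which its call begins: read the wrist's pose just before it. get_calibration takes no time and is no camera call; for the wrist camera it gives the pose at the moment of the call.
A pose or a line that the arm cannot do raises Unreachable and nothing moves.
- job_done(): hands the job in, once; it reports no verdict.
The state is a dict: "time_s": time; "q": joint angles; "joint_velocities": joint speeds; "joint_torque": joint torques, N m; "eef_pos": TCP position; "tcp_rot": TCP orientation; "ft_force": force on the tool from outside, world axes, zero at the start; "torque": the same for the moment, N m; "opening": finger opening in m.
Only numpy, scipy, OpenCV 4.12 (cv2) and the standard library are available. Lean on these libraries where they do the work, as an engineer would, in place of code of your own. Each camera call takes 0.05 s, during which the arm holds its last target.

## Task

Finish putting this herb mill back together: turn the castle nut on its spindle clockwise until you feel it come up snug on the washer, then on to the next slot that lines up with the hole across the spindle, and no further. Then push the red-handled lock pin through slot and hole until its collar meets the nut, gently, as it slides in without force. Do not shift the white-lidded jar or the amber packet near the mill.

Things in the scene. Friction and masses are not known exactly. Their poses are not given: they have to be found in the camera images.
- nut: Steel castle nut on the upright spindle of the white herb mill. Hexagon 46 mm across flats, 24 mm high; on it a crown 42 mm across, 10 mm high, cut by six slots 60 deg apart, 8 mm wide, 10 mm deep, open at the top, each in the middle of a flat. Origin on the axis, about 29 mm above its underside, 5 mm below its top; z up, x out through one slot (flats and slots every 60 deg from it).
- nut_slot (a point): Mouth of one slot (the one on the nut's x axis), 21 mm from the axis. Clockwise from above tightens; thread 3.5 mm a turn. It starts loose, 20 deg to a third of a turn short of snug, and turns with 0.05 N m; once snug it takes 0.45 N m and stays where left. Where that is varies and can only be felt. The wanted slot comes 12 to 48 deg past snug; one or two may line up earlier: too soon.
- spindle: Brass spindle end, 30 mm across, fixed upright in the mill, its top 8 mm above the nut. Origin at the centre of its cross hole, on the axis, 129 mm above the counter; z up, x along the hole. The hole is 8 mm across, right through; the pin may enter from either end (+x or -x). The end towards the robot is handier: the motor housing, 62 mm high, is at the far side.
- washer_top (a point): Top of the washer under the nut, on the axis, about 100 mm above the counter. The washer is 58 mm across, the hub below it 68 mm across and 97 mm high; round these the rotor and the drum's rim, 176 mm across, stand at most 90 mm high.
- pin: Lock pin with a red handle, standing loose on the counter on the right. The handle is a flat block 34 mm long (x), 14 mm thick (y), 40 mm high (z); origin at the centre of its underside. The steel pin, 6 mm thick, points along +x at 22 mm above the origin: a collar 12 mm across from x = 17 to 25 mm, then the pin, 52 mm long, with a tapered nose over the last 5 mm, to x = 77 mm. 70 g.
- pin_mid (a point): Point on the pin's axis that lies at the centre of the cross hole when the pin is fully home (collar against the crown of the nut): 46 mm ahead of the handle's centre, 22 mm above the handle's underside.
- pin_tip (a point): Tip of the pin's nose, 77 mm ahead of the handle's centre, 22 mm above the handle's underside.
- jar_white: Bystander: glass jar with a white lid, 62 mm across, 85 mm high, origin at its underside.
- packet: Bystander: amber paper packet tied with string, 83 x 117 x 36 mm, origin at its underside.
Not all that is in view belongs to the job. There is more than one size of the pin; the one meant has the size given above.

How it is judged:
On the way:
1. the nut is turned down snug on its washer, past the first touch (at least 5 deg) (z of nut in the frame of spindle below -5e-05 m), for 0.2 s.
At the end, for the whole second after the job is handed in: Nut at rest 5 to 60 deg past where it came up snug (0.05 to 0.6 mm lower), at the one slot in that range; pin at rest through slot and cross hole, its axis within 8 deg of the hole's and its pin_mid point within 5 mm of the hole's centre (z of nut in the frame of spindle between -0.0006 and -5e-05 m and distance between pin_mid and spindle below 0.005 m and angle between the x axis of pin and the x axis of spindle, either way round below 0.14 rad and linear speed of pin below 0.02 m/s and angular speed of nut below 0.05 rad/s); the robot touches nothing.
It fails at once if the nut is turned more than 62 deg past snug (overtightened) (z of nut in the frame of spindle below -0.000605 m).
It fails at once if the pin is forced: pressed on the nut or the spindle with more than 20 N (contact force between pin and nut above 20 N or contact force between pin and spindle above 20 N).
It fails at once if the white-lidded jar or the amber packet is shifted by more than 30 mm (distance of any of jar_white, packet from where it was at the start of the episode above 0.03 m).
It also fails if it takes over 72 s, if anything falls off the work surface, if the arm or the gripper's body presses on something with over 40 N, if the wrist force passes 120 N, or if a joint passes its speed limit or range.

## Working session

There is one attempt and no reset: what is moved stays moved. The work goes in short steps, each a Python script; the robot and the scene stay as the last script left them, time stands still between calls to the robot, and variables do not carry over. Pictures are saved under pics/ and viewed, and the job is handed in when it is done.

```bash
mkdir -p pics; ls; python3 - <<'E'
from plant import *
import cv2,numpy as np
for n in ["side","top","wrist"]:
    c=get_calibration(n); print(n,np.round(c["intrinsics"],1).tolist(),np.round(c["world_from_camera"],3).tolist())
    p,d=get_image(n); cv2.imwrite(f"pics/{n}0.png",p[:,:,::-1]); np.save(f"pics/{n}0.npy",d)
o=observe(); print(o)
E
```

```text
pics
side [[505.0, 0.0, 320.5], [0.0, 505.0, 238.0], [0.0, 0.0, 1.0]] [[0.997, -0.015, 0.075, 0.406], [-0.074, -0.435, 0.897, -0.853], [0.019, -0.9, -0.435, 0.491], [0.0, 0.0, 0.0, 1.0]]
top [[464.5, 0.0, 307.7], [0.0, 464.5, 247.4], [0.0, 0.0, 1.0]] [[0.021, -0.987, 0.156, 0.325], [-0.999, -0.027, -0.036, -0.027], [0.04, -0.156, -0.987, 0.953], [0.0, 0.0, 0.0, 1.0]]
wrist [[379.2, 0.0, 316.2], [0.0, 379.2, 234.0], [0.0, 0.0, 1.0]] [[0.288, -0.907, -0.308, 0.258], [-0.958, -0.273, -0.09, -0.574], [-0.003, 0.32, -0.947, 0.372], [0.0, 0.0, 0.0, 1.0]]
{'time_s': 0.15, 'q': array([-1.40509925e+00,  2.21103838e-01,  1.52736849e+00,  4.57096468e-05,
        1.39469811e+00, -1.26123432e-01]), 'joint_velocities': array([ 0.00045295, -0.00115726, -0.00309142,  0.00138571,  0.0013624 ,
        0.00040538]), 'joint_torque': array([ 5.46877109e-04, -4.97481501e+01, -3.89906001e+01, -1.31105926e-04,
        7.18701267e-03,  3.04351181e-05]), 'eef_pos': array([ 0.17972781, -0.59810369,  0.2304034 ]), 'tcp_rot': array([-1.72542677,  1.5692179 ,  1.70797835]), 'ft_force': array([-0.00145437, -0.14047405, -0.0207629 ]), 'torque': array([-0.00323211, -0.00391929,  0.03722727]), 'opening': 0.08529661285754686}
```

View pics/side0.png

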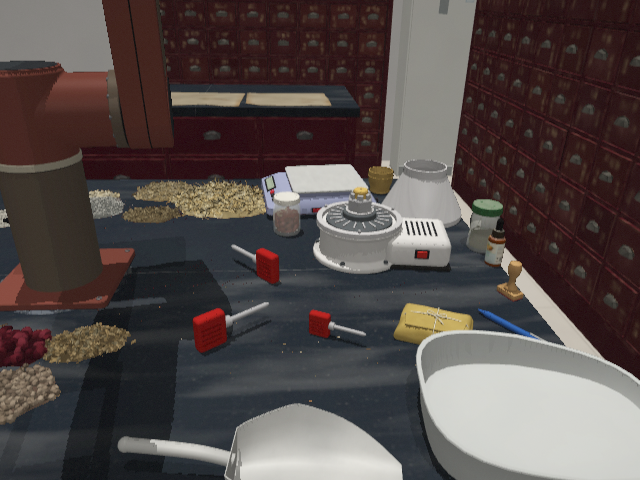

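View pics/top0.png

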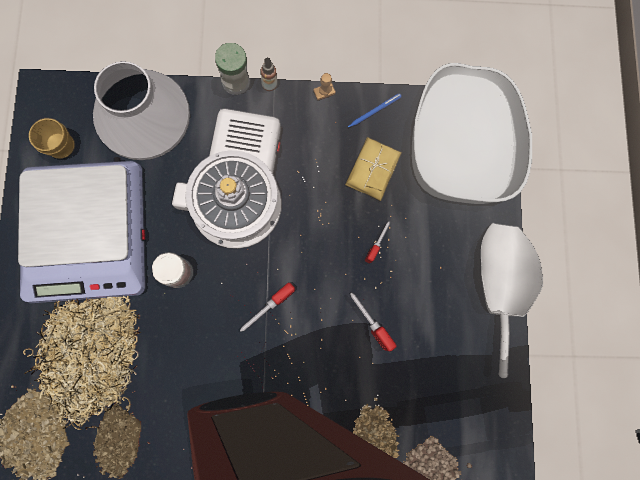

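View pics/wrist0.png

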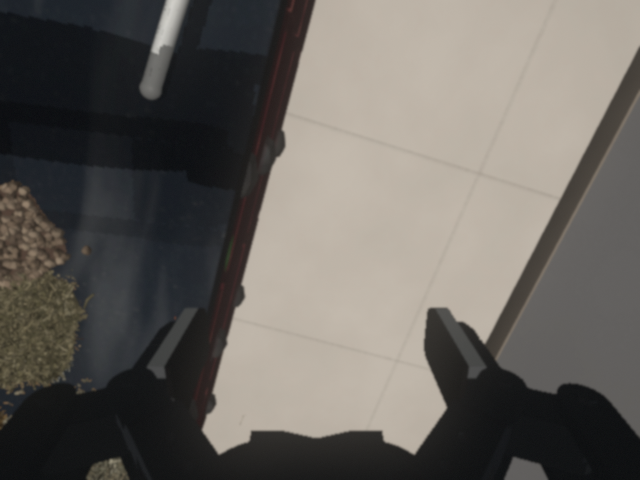

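Three red-handled pins can be told apart by size. Top-view pixels for the handles are A (285,293), B (384,337) and C (375,253). I'll measure them, along with the mill.

```bash
cat > h.py <<'E'
from plant import *
import cv2,numpy as np
def back(c,uv,d):
    K=c["intrinsics"];T=c["world_from_camera"]
    uv=np.atleast_2d(np.array(uv,float));d=np.atleast_1d(d)
    r=np.c_[(uv[:,0]-K[0,2])/K[0,0],(uv[:,1]-K[1,2])/K[1,1],np.ones(len(uv))]*d[:,None]
    return r@T[:3,:3].T+T[:3,3]
def plane(c,uv,z):
    T=c["world_from_camera"];o=T[:3,3];r=back(c,uv,np.ones(len(np.atleast_2d(uv))))-o
    return o+r*((z-o[2])/r[:,2])[:,None]
def proj(c,P):
    T=c["world_from_camera"];K=c["intrinsics"];p=(np.atleast_2d(P)-T[:3,3])@T[:3,:3]
    q=p@K.T; return q[:,:2]/q[:,2:]
def redmask(p):
    h=cv2.cvtColor(p,cv2.COLOR_RGB2HSV)
    return (((h[...,0]<8)|(h[...,0]>172))&(h[...,1]>180)&(h[...,2]>110)).astype(np.uint8)
E
python3 - <<'E'
from h import *
for n in ["top","side"]:
    c=get_calibration(n);p=cv2.imread(f"pics/{n}0.png")[:,:,::-1].copy();d=np.load(f"pics/{n}0.npy")
    k,l,s,ce=cv2.connectedComponentsWithStats(redmask(p))
    for i in range(1,k):
        if s[i,4]<60: continue
        v,u=np.where((l==i)&(d>0)); P=back(c,np.c_[u,v],d[v,u])
        print(n,ce[i].round(),s[i,4],"med",np.median(P,0).round(3),"z95",np.percentile(P[:,2],[2,95]).round(3))
        top=P[P[:,2]>np.percentile(P[:,2],95)-.006]
        r=cv2.minAreaRect((top[:,:2]*1000).astype(np.float32)); print("   toprect mm",np.round(r[0],1),np.round(r[1],1),round(r[2],1))
p=cv2.imread("pics/top0.png"); cv2.imwrite("pics/c1.png",np.hstack([cv2.resize(p[205:355,235:405],None,fx=3.5,fy=3.5,interpolation=2)]))
p2=cv2.imread("pics/top0.png");cv2.imwrite("pics/c2.png",cv2.resize(p2[100:250,170:290],None,fx=4,fy=4,interpolation=2))
E
```

```text
top [283. 292.] 84 med [ 0.379 -0.016  0.056] z95 [0.044 0.058]
   toprect mm [377.5 -13.9] [18.5 44.6] 41.6
top [386. 339.] 86 med [ 0.293 -0.214  0.056] z95 [0.048 0.059]
   toprect mm [ 294.7 -212.3] [46.5 18.2] 36.7
side [267. 254.] 144 med [ 0.375 -0.019  0.055] z95 [-0.002  0.057]
   toprect mm [377.2 -16.1] [21.3 48. ] 40.8
side [208. 316.] 274 med [ 0.292 -0.217  0.056] z95 [-0.001  0.058]
   toprect mm [ 293.3 -215.6] [46.9 20.3] 37.5
side [320. 314.] 114 med [ 0.462 -0.196  0.039] z95 [0.036 0.041]
   toprect mm [ 462.5 -194.7] [14.2 32.5] 61.3
```

View pics/c1.png

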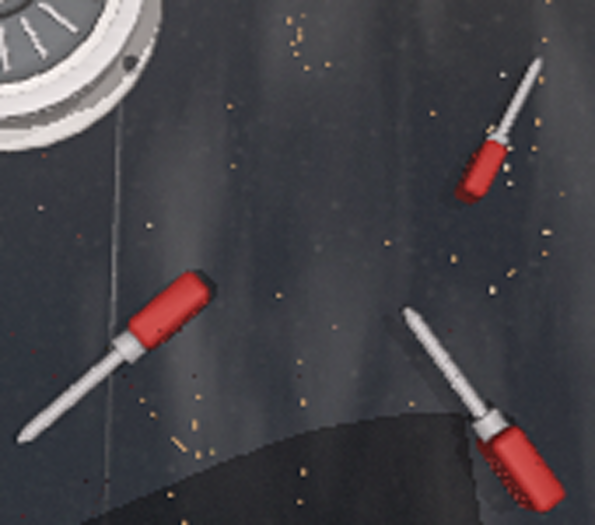

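View pics/c2.png

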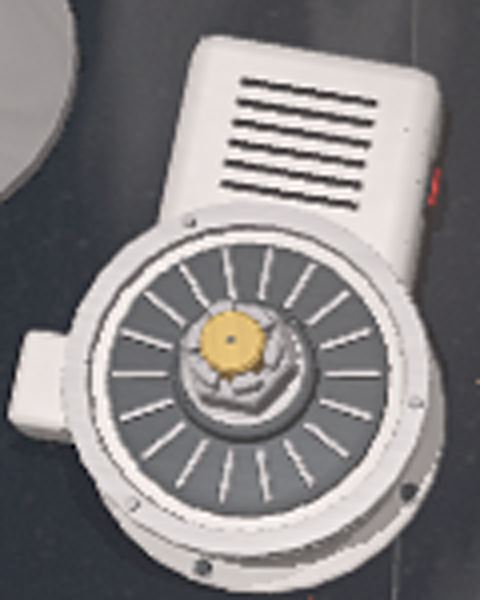

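Only pin C has a 40 mm high, about 33 x 14 mm handle. A and B are 57 mm high with 46 mm handles. So C is the one meant. Next I'll locate the mill axis and the pin direction, and then take a close wrist view.

```bash
python3 - <<'E'
from h import *
def yel(p,lo=(12,110,120)):
    h=cv2.cvtColor(p,cv2.COLOR_RGB2HSV); return cv2.inRange(h,lo,(30,255,255))
C={}
R={}
for n,roi in [("top",(215,175,245,205)),("side",(345,183,375,205))]:
    c=get_calibration(n);p=cv2.imread(f"pics/{n}0.png")[:,:,::-1].copy();d=np.load(f"pics/{n}0.npy")
    m=yel(p); mm=np.zeros_like(m);x0,y0,x1,y1=roi;mm[y0:y1,x0:x1]=m[y0:y1,x0:x1]
    v,u=np.where((mm>0)&(d>0));P=back(c,np.c_[u,v],d[v,u]); print(n,len(u),u.mean(),v.mean(),np.median(P,0).round(4),np.percentile(P[:,2],[5,50,95]).round(4))
    t=np.percentile(P[:,2],90); s=P[P[:,2]>t-.004]; print("  top mean",s.mean(0).round(4), np.ptp(s,0).round(3))
    # steel pin C : bright pixels near
    print("  pinC depth pts:")
    h=cv2.cvtColor(p,cv2.COLOR_RGB2HSV)
    P=back(c,np.c_[np.tile(np.arange(640),480),np.repeat(np.arange(480),640)],d.ravel())
    ok=(d.ravel()>0)&(np.hypot(P[:,0]-.4625,P[:,1]+.195)<.1)&(P[:,2]>.012)&(P[:,2]<.05)
    Q=P[ok]; red=redmask(p).ravel()[ok]>0
    S=Q[~red&(Q[:,2]<.030)]
    r=cv2.fitLine(S[:,:2].astype(np.float32),cv2.DIST_HUBER,0,1e-4,1e-4).ravel(); print(len(S),r,np.degrees(np.arctan2(r[1],r[0])),"z",np.percentile(S[:,2],[10,50,90]).round(3),"range",S.min(0).round(3),S.max(0).round(3)); print("  red mean",Q[red].mean(0).round(4),Q[Q[:,2]>.035].mean(0).round(4))
c=get_calibration("top")
E
```

```text
top 190 227.7736842105263 185.33684210526314 [0.5617 0.0887 0.1423] [0.1389 0.1423 0.1447]
  top mean [0.563  0.0898 0.1426] [0.027 0.027 0.007]
  pinC depth pts:
111 [ 0.87503487 -0.48405993  0.4916957  -0.20505111] -28.950895 z [0.021 0.025 0.028] range [ 0.38  -0.225  0.012] [ 0.529 -0.147  0.03 ]
  red mean [ 0.4636 -0.1909  0.0387] [ 0.4569 -0.1888  0.0392]
side 90 360.6 191.3111111111111 [0.5621 0.0795 0.1401] [0.1312 0.1401 0.1417]
  top mean [0.5621 0.0838 0.1404] [0.026 0.027 0.004]
  pinC depth pts:
365 [ 0.92341304 -0.38380775  0.46767595 -0.202648  ] -22.569742 z [0.015 0.023 0.028] range [ 0.369 -0.23   0.012] [ 0.53  -0.156  0.03 ]
  red mean [ 0.462  -0.196   0.0389] [ 0.4591 -0.1954  0.0385]
```

```bash
cat >> h.py <<'E'
from scipy.spatial.transform import Rotation as Ro
def Tt(o):
    T=np.eye(4);T[:3,:3]=Ro.from_euler("xyz",o["tcp_rot"]).as_matrix();T[:3,3]=o["eef_pos"];return T
def look(target,az,el,dist,roll):
    "camera pose: az = azimuth of camera seen from target"
    az,el,roll=np.radians([az,el,roll])
    v=np.array([np.cos(az)*np.cos(el),np.sin(az)*np.cos(el),np.sin(el)])
    z=-v; x=np.cross(z,[0,0,1]);x/=np.linalg.norm(x);y=np.cross(z,x)
    R=np.c_[x,y,z]@Ro.from_euler("z",roll).as_matrix()
    T=np.eye(4);T[:3,:3]=R;T[:3,3]=np.array(target)+dist*v;return T
def tcp_for_cam(Tc,X):
    T=Tc@np.linalg.inv(X);return T[:3,3],Ro.from_matrix(T[:3,:3]).as_euler("xyz")
X=np.load("pics/X.npy") if __import__("os").path.exists("pics/X.npy") else None
E
python3 - <<'E'
from h import *
o=observe();X=np.linalg.inv(Tt(o))@get_calibration("wrist")["world_from_camera"];np.save("pics/X.npy",X);print(X.round(3))
q=o["q"]
for el in (35,45,55,65):
  for az in range(-180,180,30):
    b=None
    for roll in range(-180,180,15):
        p,e=tcp_for_cam(look([.562,.086,.128],az,el,.2,roll),X)
        if p[2]<.12: continue
        s=inverse_kinematics(p,e)
        if s is not None:
            m=np.abs(s-q).max()
            if b is None or m<b[0]: b=(m,roll,p.round(3),s.round(2))
    if b: print(el,az,b)
E
```

```text
[[ 0.001 -0.321  0.947 -0.142]
 [ 1.     0.    -0.001 -0.001]
 [ 0.     0.947  0.321 -0.082]
 [ 0.     0.     0.     1.   ]]
35 -180 (np.float64(1.4276372998009748), -180, array([0.548, 0.087, 0.177]), array([ 0.02, -0.34,  2.29, -0.02,  0.55, -1.53]))
35 -150 (np.float64(1.419909121945547), -45, array([0.535, 0.044, 0.132]), array([-0.73,  0.14,  2.35,  1.4 ,  1.24, -1.55]))
35 -120 (np.float64(1.1750430600535906), -15, array([0.545, 0.038, 0.125]), array([-0.71,  0.44,  2.03,  1.18,  1.51, -1.15]))
35 -90 (np.float64(0.9485420790739236), 0, array([0.563, 0.036, 0.124]), array([-0.59,  0.69,  1.64,  0.95,  1.77, -0.9 ]))
35 -60 (np.float64(0.888687914419038), 75, array([0.554, 0.038, 0.143]), array([-0.52,  0.58,  1.59,  0.77,  1.76,  0.26]))
35 -30 (np.float64(1.0651056199953766), 90, array([0.574, 0.042, 0.15 ]), array([-0.34,  0.77,  1.23,  0.53,  2.  ,  0.35]))
35 0 (np.float64(1.2510227000779162), 90, array([0.595, 0.054, 0.15 ]), array([-0.15,  0.98,  0.88,  0.26,  2.24,  0.07]))
35 30 (np.float64(1.435634000962583), 105, array([0.602, 0.073, 0.157]), array([ 0.03,  0.99,  0.8
[... 4344 characters left out ...]
72, 0.055, 0.167]), array([-0.19,  0.43,  1.45,  0.25,  1.65,  0.12]))
65 30 (np.float64(1.3286394696465933), 120, array([0.578, 0.063, 0.17 ]), array([-0.08,  0.46,  1.39,  0.09,  1.67, -0.02]))
65 60 (np.float64(1.4178986296057354), 150, array([0.572, 0.071, 0.175]), array([ 0.01,  0.33,  1.52, -0.05,  1.51,  0.06]))
65 90 (np.float64(1.4610766225769376), -180, array([0.563, 0.074, 0.177]), array([ 0.06,  0.14,  1.72, -0.11,  1.28,  0.09]))
65 120 (np.float64(1.4222661587287753), -150, array([0.553, 0.071, 0.175]), array([ 0.02, -0.05,  1.94, -0.06,  1.04,  0.01]))
65 150 (np.float64(1.2766038913267976), -105, array([0.539, 0.064, 0.167]), array([-0.13, -0.26,  2.2 ,  0.23,  0.78, -0.06]))
```

```bash
python3 - <<'E'
from h import *
q=observe()["q"]
for el in (40,50,60):
  for az in (150,170,190):
    b=None
    for roll in range(-180,180,15):
        p,e=tcp_for_cam(look([.562,.086,.128],az,el,.27,roll),X)
        if p[2]<.17 : continue
        s=inverse_kinematics(p,e)
        if s is not None:
            m=np.abs(s-q).max()
            if b is None or m<b[0]: b=(m,roll,p.round(3),s.round(2))
    if b: print(el,az,b)
E
```

```text
40 150 (np.float64(1.5690476479473061), -120, array([0.485, 0.099, 0.211]), array([ 0.16, -0.63,  2.45, -0.32,  0.61,  0.23]))
40 170 (np.float64(1.1661826657088434), -120, array([0.485, 0.072, 0.211]), array([-0.24, -0.72,  2.5 ,  0.49,  0.73, -0.98]))
40 190 (np.float64(1.3412203765468131), -90, array([0.486, 0.04 , 0.199]), array([-0.66, -0.53,  2.5 ,  1.02,  1.08, -1.47]))
50 150 (np.float64(1.447601812111169), -120, array([0.499, 0.091, 0.222]), array([ 0.04, -0.53,  2.32, -0.04,  0.76, -0.04]))
50 170 (np.float64(1.0955819580613217), -90, array([0.488, 0.067, 0.212]), array([-0.31, -0.7 ,  2.49,  0.6 ,  0.79, -0.56]))
50 190 (np.float64(0.9105280078530575), -75, array([0.493, 0.042, 0.207]), array([-0.59, -0.51,  2.43,  0.91,  1.06, -1.03]))
60 150 (np.float64(1.3492965296434656), -120, array([0.514, 0.082, 0.231]), array([-0.06, -0.4 ,  2.17,  0.12,  0.94, -0.18]))
60 170 (np.float64(1.1212713900089921), -90, array([0.503, 0.064, 0.223]), array([-0.28, -0.52,  2.31,  0.49,  0.92, -0.41]))
60 190 (np.float64(0.9110488576395903), -60, array([0.5  , 0.047, 0.215]), array([-0.49, -0.49,  2.36,  0.77,  1.03, -0.55]))
```

```bash
python3 - <<'E'
from h import *
p,e=tcp_for_cam(look([.562,.086,.128],170,50,.27,-90),X)
t=observe()["time_s"]; movep(p,e); o=observe(); print(o["time_s"]-t,o["time_s"])
c=get_calibration("wrist");im,d=get_image("wrist");np.savez("pics/w1.npz",im=im,d=d,T=c["world_from_camera"])
cv2.imwrite("pics/w1.png",im[:,:,::-1]); u=proj(c,[.562,.086,.134])[0];print(u)
u=u.astype(int);cr=im[max(0,u[1]-75):u[1]+75,max(0,u[0]-100):u[0]+100,::-1];cv2.imwrite("pics/w1c.png",cv2.resize(cr,None,fx=4,fy=4,interpolation=2))
E
```

```text
2.5667 2.7167
[321.05974038 234.41423614]
```

View pics/w1.png

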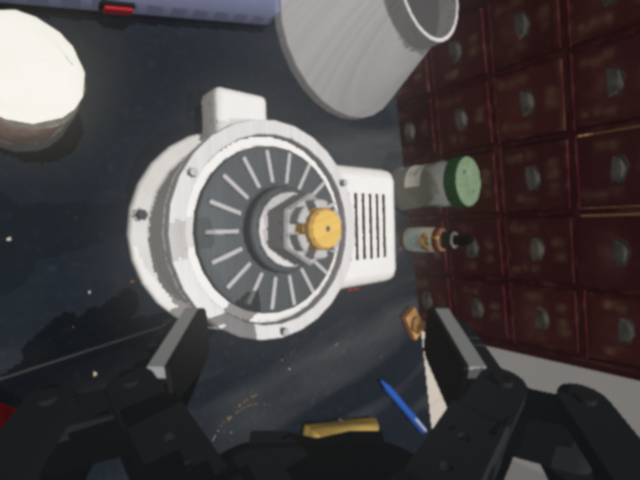

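View pics/w1c.png

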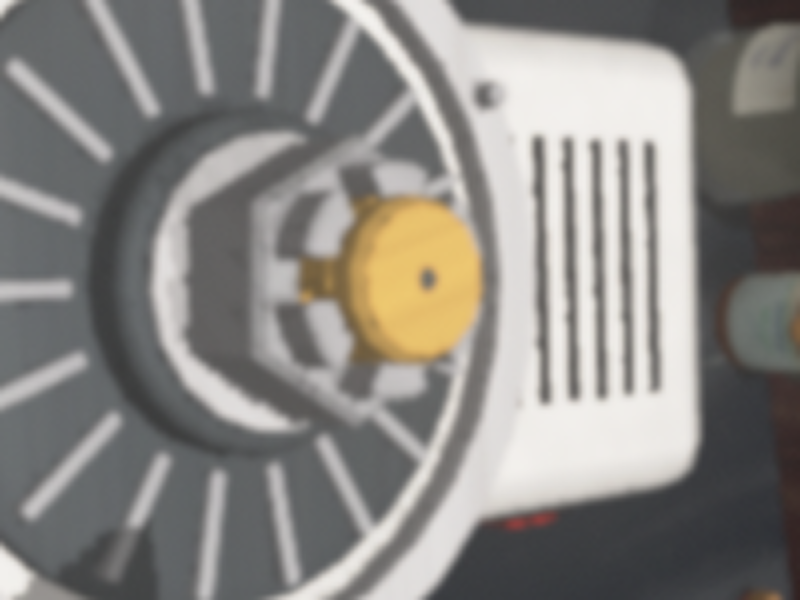

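```bash
cat >> h.py <<'E'
class Cal(dict): pass
def rect(im,c,ctr,z,half=.035,n=560):
    "top-down rectified picture of plane z; up = +x, left = +y"
    s=np.array([[half,half],[half,-half],[-half,-half],[-half,half]],float)
    P=np.c_[np.array(ctr)+s,np.full(4,z)]
    H=cv2.getPerspectiveTransform(proj(c,P).astype(np.float32),np.float32([[0,0],[n,0],[n,n],[0,n]]))
    return cv2.warpPerspective(im,H,(n,n))
def yelcirc(im,c,z,r0=40):
    h=cv2.cvtColor(im,cv2.COLOR_RGB2HSV);m=cv2.inRange(h,(12,110,150),(30,255,255))
    u=proj(c,[.562,.086,z])[0].astype(int);mm=np.zeros_like(m);mm[u[1]-r0:u[1]+r0,u[0]-r0:u[0]+r0]=m[u[1]-r0:u[1]+r0,u[0]-r0:u[0]+r0]
    return mm
E
python3 - <<'E'
from h import *
z=np.load("pics/w1.npz");im=z["im"];d=z["d"];c={"intrinsics":get_calibration("wrist")["intrinsics"],"world_from_camera":z["T"]}
# spindle top: depth
v,u=np.where(yelcirc(im,c,.138)>0);P=back(c,np.c_[u,v],d[v,u]);s=P[(P[:,2]>np.percentile(P[:,2],75)-.003)];print("depth top",s.mean(0),np.median(s,0),(s.max(0)+s.min(0))/2,np.ptp(s,0),len(s))
dk=plane(c,[[321.06-100+428/4, 234.41-75+279/4]],.142);print("dot ray at .142",dk)
r=rect(im,c,dk[0,:2],.142);r2=rect(im,c,dk[0,:2],.134)
cv2.imwrite("pics/r1.png",np.hstack([r,r2])[:,:,::-1][:,:1120]) 
cv2.imwrite("pics/r1.png",cv2.resize(np.hstack([r,r2])[:,:,::-1],(800,400)))
u=proj(c,dk+[[-.018,0,-.01]])[0].astype(int)
cv2.imwrite("pics/w1z.png",cv2.resize(im[u[1]-30:u[1]+30,u[0]-40:u[0]+40,::-1],None,fx=10,fy=10,interpolation=2))
E
```

```text
depth top [0.55898969 0.09075257 0.14192279] [0.55897355 0.09075067 0.14146673] [0.48254109 0.0965927  0.23727846] [0.18393622 0.04020708 0.19678218] 976
dot ray at .142 [[0.56207442 0.08964798 0.142     ]]
```

View pics/r1.png

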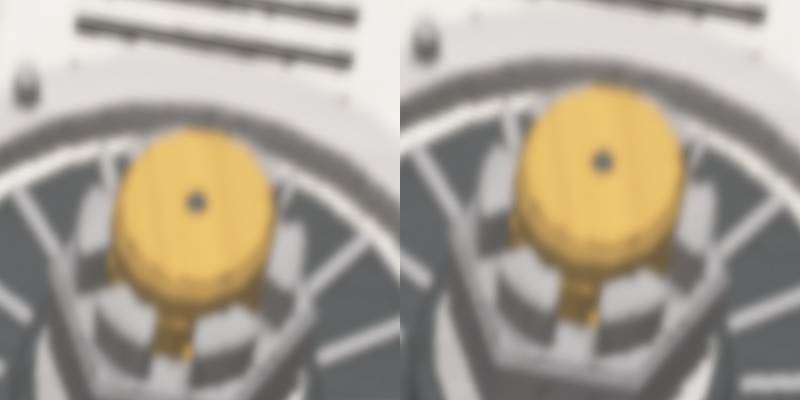

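View pics/w1z.png

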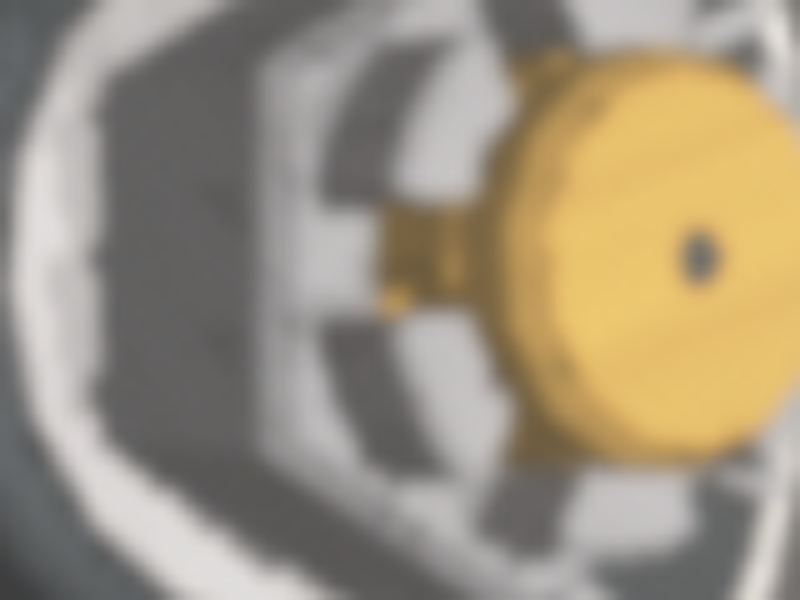

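```bash
python3 - <<'E'
from h import *
z=np.load("pics/w1.npz");im=z["im"]
x0,y0=305,220
cr=im[215:265,285:330].astype(float)
cr=np.clip(cr/255,0,1)**.6*255
cv2.imwrite("pics/w1zz.png",cv2.resize(cr[:,:,::-1].astype(np.uint8),None,fx=12,fy=12,interpolation=cv2.INTER_CUBIC))
# reachable lower & closer views
q=observe()["q"]
for el in (20,30,40):
  for az in (165,170,175):
   for dist in (.17,.2,.22):
    b=[]
    for roll in range(-180,180,15):
        p,e=tcp_for_cam(look([.55,.09,.13],az,el,dist,roll),X)
        R=Ro.from_euler("xyz",e).as_matrix()
        s=inverse_kinematics(p,e)
        if s is not None and p[2]>.12: b.append((roll,p.round(3).tolist(),round(float(np.abs(s-q).max()),2)))
    print(el,az,dist,b)
E
```

```text
20 165 0.17 [(-180, [0.552, 0.09, 0.163], 1.76), (-165, [0.55, 0.082, 0.162], 1.68), (165, [0.554, 0.098, 0.162], 1.84)]
20 165 0.2 [(-180, [0.525, 0.097, 0.173], 1.68), (-165, [0.523, 0.09, 0.173], 1.55), (165, [0.527, 0.106, 0.172], 1.78)]
20 165 0.22 [(-180, [0.507, 0.102, 0.18], 1.64), (-165, [0.505, 0.094, 0.179], 1.49), (-15, [0.484, 0.098, 0.121], 3.16), (0, [0.485, 0.106, 0.12], 3.37), (15, [0.488, 0.114, 0.121], 3.55), (30, [0.491, 0.122, 0.124], 3.7), (150, [0.51, 0.118, 0.176], 1.83), (165, [0.509, 0.11, 0.179], 1.74)]
20 170 0.17 [(-180, [0.552, 0.09, 0.163], 1.67), (165, [0.553, 0.099, 0.162], 1.83)]
20 170 0.2 [(-180, [0.525, 0.095, 0.173], 1.56), (-165, [0.523, 0.087, 0.173], 1.2), (45, [0.51, 0.119, 0.122], 3.65), (165, [0.526, 0.103, 0.172], 1.75)]
20 170 0.22 [(-180, [0.506, 0.099, 0.18], 1.5), (-165, [0.504, 0.09, 0.179], 1.14), (0, [0.484, 0.101, 0.12], 3.16), (15, [0.486, 0.109, 0.121], 3.37), (30, [0.488, 0.116, 0.124], 3.55), (45, [0.491, 0.123, 0.128], 3.7), (150, [0.507, 0.114, 0.176], 1.84), (165, [0.507, 0.107, 0.179], 1.7)]
20 175 0.17 [(-180, [0.552, 0.09
[... 7474 characters left out ...]
0.76), (30, [0.503, 0.109, 0.134], 3.68), (90, [0.522, 0.124, 0.155], 1.82), (105, [0.528, 0.123, 0.161], 1.65), (120, [0.532, 0.12, 0.167], 1.48), (135, [0.536, 0.114, 0.172], 1.31), (150, [0.539, 0.108, 0.176], 1.13), (165, [0.54, 0.1, 0.179], 0.94)]
40 175 0.22 [(-180, [0.525, 0.093, 0.193], 0.76), (-165, [0.524, 0.085, 0.192], 0.76), (-150, [0.521, 0.077, 0.19], 0.75), (-135, [0.518, 0.071, 0.186], 0.74), (-120, [0.513, 0.066, 0.181], 0.72), (-105, [0.508, 0.063, 0.175], 0.68), (90, [0.507, 0.126, 0.167], 1.78), (105, [0.512, 0.124, 0.174], 1.62), (120, [0.517, 0.121, 0.18], 1.45), (135, [0.521, 0.116, 0.185], 1.29), (150, [0.524, 0.109, 0.189], 1.11), (165, [0.525, 0.101, 0.192], 0.93)]
```

View pics/w1zz.png

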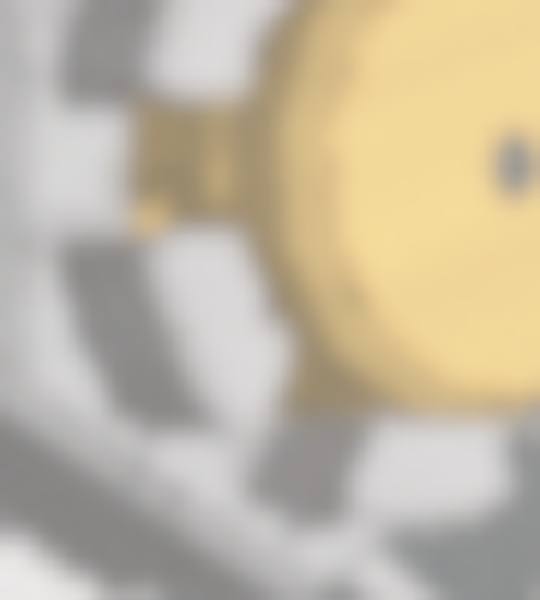

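```bash
cat >> h.py <<'E'
def shot(name):
    c=get_calibration("wrist");im,d=get_image("wrist");np.savez(f"pics/{name}.npz",im=im,d=d,T=c["world_from_camera"],K=c["intrinsics"]);return im,d,c
E
python3 - <<'E'
from h import *
p,e=tcp_for_cam(look([.547,.092,.129],170,35,.19,-180),X)
print(p); movep(p,e); hold(.1);o=observe(); print(o["time_s"])
im,d,c=shot("w2")
u=proj(c,[.547,.092,.129])[0].astype(int);print(u)
cr=im[u[1]-75:u[1]+75,u[0]-100:u[0]+100,::-1];cv2.imwrite("pics/w2c.png",cv2.resize(cv2.rotate(cr,cv2.ROTATE_180),None,fx=4,fy=4,interpolation=2))
E
```

```text
[0.54161973 0.09376584 0.17192073]
3.7583
[315 237]
```

View pics/w2c.png

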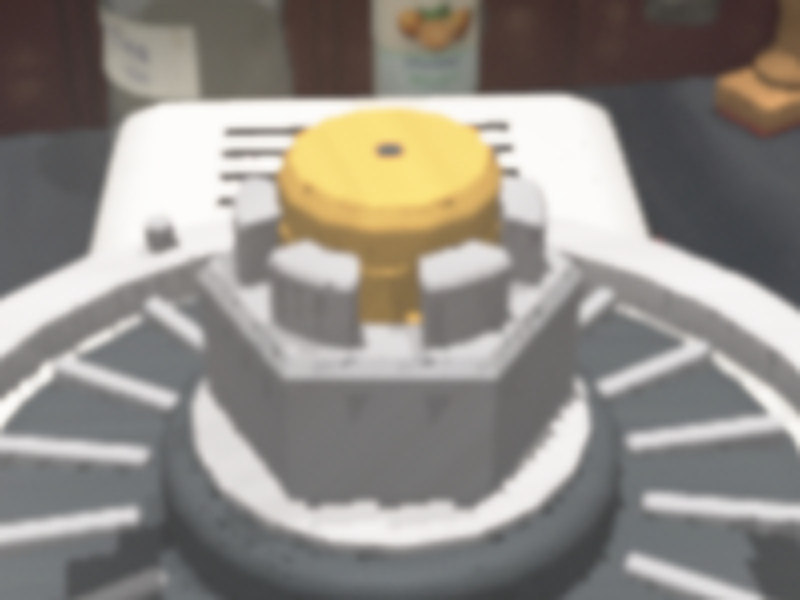

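```bash
python3 - <<'E'
from h import *
z=np.load("pics/w2.npz");im=z["im"]
cr=cv2.rotate(im[237-45:237+45,315-60:315+60],cv2.ROTATE_180)
cr=cr[22:62,20:100].astype(float)
cr=np.clip(cr/255,0,1)**.7*255
cv2.imwrite("pics/w2z.png",cv2.resize(cr[:,:,::-1].astype(np.uint8),None,fx=10,fy=10,interpolation=cv2.INTER_CUBIC))
E
```

```text
(no output)
```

View pics/w2z.png

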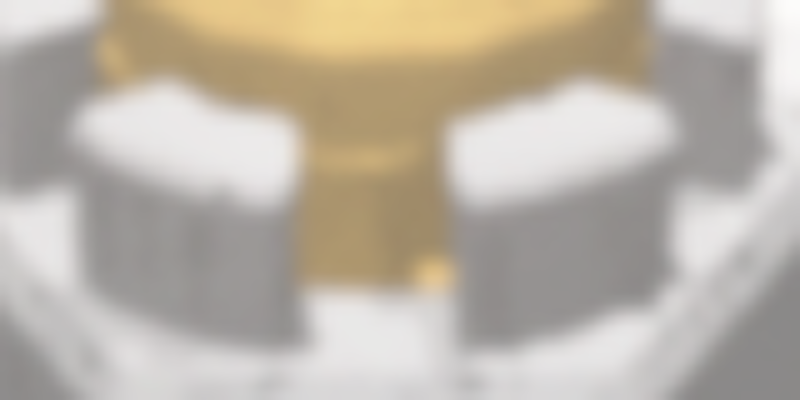

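```bash
python3 - <<'E'
from h import *
z=np.load("pics/w2.npz");c={"intrinsics":z["K"],"world_from_camera":z["T"]}
def px(X,Y): return [215+199-X/4,162+149-Y/4]
P=plane(c,[px(285,378),px(497,378),px(580,268),px(200,268)],.1245);print(P.round(4))
e=P[1]-P[0];print("len",np.linalg.norm(e)," exp 26.6; dir az",np.degrees(np.arctan2(e[1],e[0])), "normal az",np.degrees(np.arctan2(e[1],e[0]))-90)
n=np.array([e[1],-e[0]])/np.linalg.norm(e[:2]);m=(P[0]+P[1])[:2]/2;print("centre from flat",m-n*.023, m+n*.023)
print("long diag",np.linalg.norm(P[2]-P[3]),"exp 53.1; mid",((P[2]+P[3])/2).round(4))
print("spindle dot",plane(c,[px(390,150)],.142))
# height check: two views of the dot
z1=np.load("pics/w1.npz");c1={"intrinsics":z["K"],"world_from_camera":z1["T"]}
a=px(390,150);b=[221+428/4,159+279/4]
A=c["world_from_camera"][:3,3];B=c1["world_from_camera"][:3,3];da=back(c,[a],1.)[0]-A;db=back(c1,[b],1.)[0]-B
s=np.linalg.lstsq(np.c_[da,-db],B-A,rcond=None)[0];print("two-view dot",A+da*s[0],B+db*s[1])
ct=get_calibration("top");print("top yellow ray",plane(ct,[[227.8,185.3]],.141))
E
```

```text
[[0.5381 0.1071 0.1245]
 [0.5335 0.0817 0.1245]
 [0.5551 0.0651 0.1245]
 [0.5644 0.1155 0.1245]]
len 0.025815052640071095  exp 26.6; dir az -100.37782919529297 normal az -190.37782919529297
centre from flat [0.55843337 0.09026145] [0.51318588 0.09854783]
long diag 0.051256575843212956 exp 53.1; mid [0.5597 0.0903 0.1245]
spindle dot [[0.56079581 0.09000754 0.142     ]]
two-view dot [0.56326165 0.08957359 0.14061025] [0.56329476 0.08974266 0.14061621]
top yellow ray [[0.56283145 0.08905395 0.141     ]]
```

```bash
cat >> h.py <<'E'
AX=np.array([.561,.0898])
def down(az):
    a=np.radians(az);y=np.array([np.cos(a),np.sin(a),0]);x=np.array([0,0,-1.]);R=np.c_[x,y,np.cross(x,y)]
    return Ro.from_matrix(R).as_euler("xyz")
E
python3 - <<'E'
from h import *
print(observe()["q"].round(2))
for a in range(-190,180,20):
    s=inverse_kinematics([*AX,.103],down(a)); print(a,None if s is None else s.round(2), (down(a)).round(2))
E
```

```text
[ 0.14 -0.3   2.28 -0.33  0.58 -1.03]
-190 None [-1.4   1.57  0.  ]
-170 None [-1.75  1.57  0.  ]
-150 [ 0.02  0.21  1.79 -0.    1.14  2.64] [-2.09  1.57  0.  ]
-130 [ 0.02  0.21  1.79 -0.    1.14  2.29] [-2.44  1.57  0.  ]
-110 [ 0.02  0.21  1.79 -0.    1.14  1.94] [-2.79  1.57  0.  ]
-90 [ 0.02  0.21  1.79 -0.    1.14  1.59] [3.14 1.57 0.  ]
-70 [ 0.02  0.21  1.79 -0.    1.14  1.24] [2.79 1.57 0.  ]
-50 [ 0.02  0.21  1.79 -0.    1.14  0.89] [2.44 1.57 0.  ]
-30 [ 0.02  0.21  1.79 -0.    1.14  0.54] [2.09 1.57 0.  ]
-10 [ 0.02  0.21  1.79 -0.    1.14  0.19] [1.75 1.57 0.  ]
10 [ 0.02  0.21  1.79  0.    1.14 -0.15] [1.4  1.57 0.  ]
30 [ 0.02  0.21  1.79 -0.    1.14 -0.5 ] [1.05 1.57 0.  ]
50 [ 0.02  0.21  1.79 -0.    1.14 -0.85] [0.7  1.57 0.  ]
70 [ 0.02  0.21  1.79 -0.    1.14 -1.2 ] [0.35 1.57 0.  ]
90 [ 0.02  0.21  1.79 -0.    1.14 -1.55] [0.   1.57 0.  ]
110 [ 0.02  0.21  1.79 -0.    1.14 -1.9 ] [-0.35  1.57  0.  ]
130 [ 0.02  0.21  1.79 -0.    1.14 -2.25] [-0.7   1.57  0.  ]
150 [ 0.02  0.21  1.79 -0.    1.14 -2.6 ] [-1.05  1.57  0.  ]
170 None [-1.4   1.57  0.  ]<sys>:0: UserWarning: Gimbal lock detected. Setting third angle to zero since it is not possible to uniquely determine all angles.
```

```bash
python3 - <<'E' 2>/dev/null
from h import *
o=observe();p=o["eef_pos"]
move_l([p[0]-.03,p[1],.24],feed=.3)
movep([*AX,.22],down(110)); 
print("stopped",move_l([*AX,.103],feed=.1,max_force=8)); o=observe();print(o["time_s"],o["eef_pos"],o["ft_force"],o["torque"])
im,d,c=shot("g0"); cv2.imwrite("pics/g0.png",im[:,:,::-1])
E
```

```text
stopped False
6.3 [0.5616721  0.08982956 0.10387753] [-0.31340352  0.226304   -0.19769886] [ 0.00070552  0.02998614 -0.00356731]
```

View pics/g0.png

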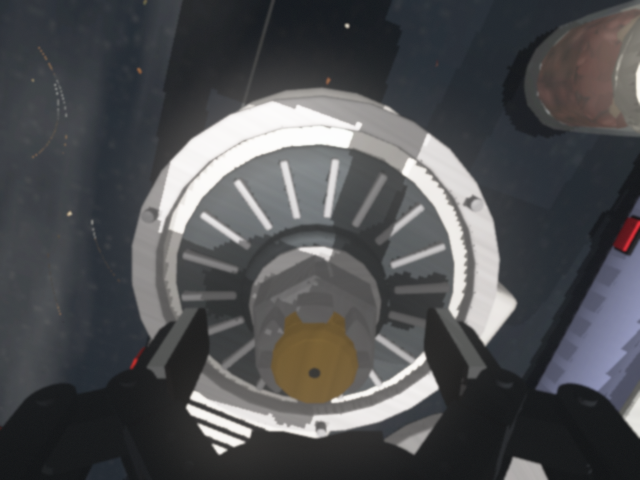

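```bash
cat > crop.py <<'E'
import sys,cv2,numpy as np
n,x0,y0,x1,y1,f=sys.argv[1],*map(int,sys.argv[2:6]),float(sys.argv[6])
im=np.load(f"pics/{n}.npz")["im"][y0:y1,x0:x1,::-1]
g=(np.clip(im/255.*(2 if len(sys.argv)<8 else float(sys.argv[7])),0,1)**.6*255).astype(np.uint8)
cv2.imwrite(f"pics/{n}_c.png",cv2.resize(g,None,fx=f,fy=f,interpolation=cv2.INTER_CUBIC))
E
python3 crop.py g0 240 240 400 360 5; python3 - <<'E'
E
```

```text
(no output)
```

View pics/g0_c.png

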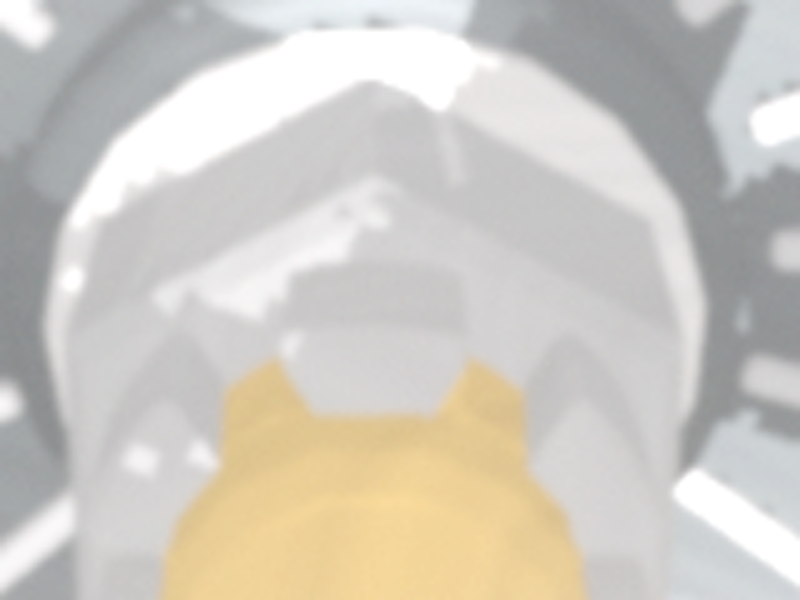

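```bash
cat >> h.py <<'E'
Z0=.103
def turn(az,az0=110.,z0=Z0,ax=None):
    ax=AX if ax is None else ax
    movep([*ax,z0-.0035*(az0-az)/360],down(az))
E
python3 - <<'E' 2>/dev/null
from h import *
gripper_to(.0455,f_grip=40); o=observe();print(o["time_s"],o["opening"],o["eef_pos"],o["ft_force"].round(2),o["torque"].round(3))
shot("g1")
for a in (108,106,104,102,100):
    turn(a); o=observe();print(a,round(o["time_s"],2),o["eef_pos"].round(4),o["ft_force"].round(2),o["torque"].round(3),round(o["q"][5],4))
shot("g2")
E
python3 crop.py g1 260 260 380 350 6;python3 crop.py g2 260 260 380 350 6
```

```text
6.8167 0.04565198892129429 [0.56146962 0.0891613  0.10344755] [ 0.77 -4.3   2.63] [-0.665 -0.111 -0.04 ]
108 7.12 [0.5614 0.0893 0.1034] [ 0.65 -4.38  3.14] [-0.917 -0.134 -0.076] -1.8656
106 7.37 [0.5614 0.0894 0.1034] [-0.26 -6.13  3.35] [-0.997 -0.12  -0.058] -1.8309
104 7.62 [0.5614 0.0894 0.1033] [ 0.41 -5.45  3.62] [-0.913 -0.148 -0.127] -1.796
102 7.87 [0.5614 0.0894 0.1033] [ 0.7  -5.29  4.28] [-0.927 -0.058 -0.083] -1.7614
100 8.12 [0.5614 0.0895 0.1033] [ 0.04 -4.69  3.65] [-0.939 -0.107 -0.049] -1.7266
```

View pics/g2_c.png

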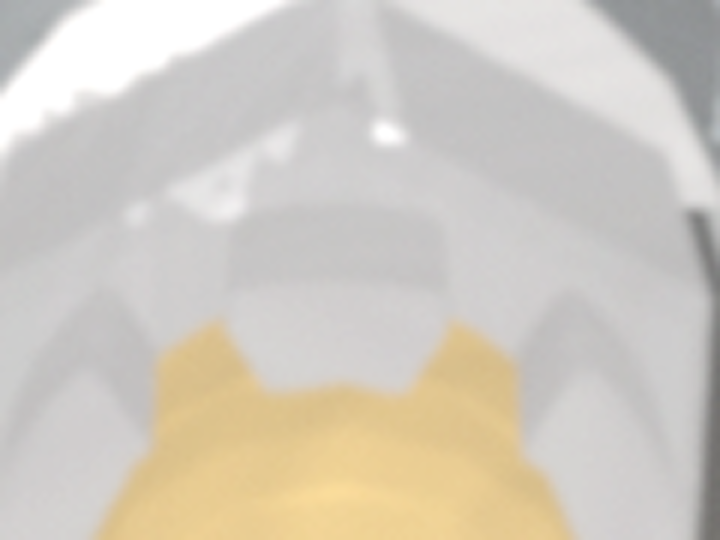

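```bash
sed -i 's/^AX=.*/AX=np.array([.5612,.0891])/' h.py; python3 - <<'E' 2>/dev/null
from h import *
az=100
while az>20:
    az-=4; turn(az); o=observe();print(az,round(o["time_s"],2),o["eef_pos"].round(4),o["ft_force"].round(1),o["torque"].round(3))
    if az%12==4: shot(f"t{az}")
    if abs(o["torque"][2])>.22: break
shot(f"t{az}")
E
ls pics/t*
```

```text
96 8.42 [0.5614 0.0895 0.1032] [ 1.  -1.9  5.7] [-0.386 -0.021 -0.085]
92 8.67 [0.5614 0.0897 0.1032] [-0.2 -1.2  5.3] [-0.38   0.023 -0.069]
88 8.92 [0.5614 0.0898 0.1032] [ 0.3 -0.9  5.1] [-0.341 -0.04  -0.091]
84 9.22 [0.5614 0.0899 0.1031] [ 0.3 -0.2  5.4] [-0.306 -0.022 -0.09 ]
80 9.47 [0.5614 0.09   0.103 ] [-0.2  0.8  4.9] [-0.129  0.006 -0.081]
76 9.72 [0.5615 0.0901 0.1031] [0.2 0.5 5.5] [-0.134 -0.015 -0.07 ]
72 10.02 [0.5615 0.0902 0.103 ] [1.  1.5 5.2] [ 0.131 -0.009 -0.048]
68 10.27 [0.5615 0.0903 0.103 ] [0.2 3.6 4.3] [ 0.248 -0.042 -0.079]
64 10.52 [0.5616 0.0903 0.1029] [1.1 4.7 5.2] [ 0.566 -0.163 -0.07 ]
60 10.82 [0.5616 0.0904 0.1028] [2.4 5.7 5. ] [ 0.699 -0.138 -0.034]
56 11.07 [0.5616 0.0905 0.1028] [2.6 5.4 4.6] [ 0.66  -0.201  0.029]
52 11.32 [0.5617 0.0905 0.1028] [2.2 6.2 4. ] [ 0.77  -0.202 -0.006]
48 11.62 [0.5618 0.0907 0.1027] [2.9 5.5 3.4] [ 0.818 -0.286  0.022]
44 11.87 [0.5619 0.0907 0.1027] [2.1 6.6 3.8] [ 0.919 -0.358 -0.069]
40 12.12 [0.5619 0.0908 0.1026] [3.4 6.9 3.3] [ 0.96  -0.402 -0.05 ]
36 12.42 [0.562  0.0909 0.1026] [4.6 6.9 2.5] [ 0.996 -0.431  0.021]
32 12.67 [0.5621 0.0909 0.1026] [3.9 7.6 4. ] [ 1.063 -0.522 -0.041]
28 12.92 [0.5623 0.091  0.1026] [3.1 8.  3.2] [ 1.076 -0.582 -0.07 ]
24 13.22 [0.5624 0.091  0.1025] [5.2 8.4 2.3] [ 1.167 -0.617 -0.006]
20 13.47 [0.5624 0.0911 0.1024] [5.3 7.9 1.7] [ 1.235 -0.768  0.17 ]
pics/t20.npz
pics/t28.npz
pics/t40.npz
pics/t52.npz
pics/t64.npz
pics/t76.npz
pics/t88.npz
pics/top0.npy
pics/top0.png
```

```bash
python3 - <<'E'
import numpy as np,cv2
T=[]
for n in ["t88","t76","t64","t52","t40","t20"]:
    im=np.load(f"pics/{n}.npz")["im"][275:345,265:365,::-1]
    g=(np.clip(im/255.*1.8,0,1)**.8*255).astype(np.uint8)
    g=cv2.resize(g,(266,186),interpolation=cv2.INTER_CUBIC);cv2.putText(g,n,(5,15),0,.5,(0,0,255));T.append(g)
cv2.imwrite("pics/tm.png",np.vstack([np.hstack(T[:3]),np.hstack(T[3:])]))
E
```

```text
(no output)
```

View pics/tm.png

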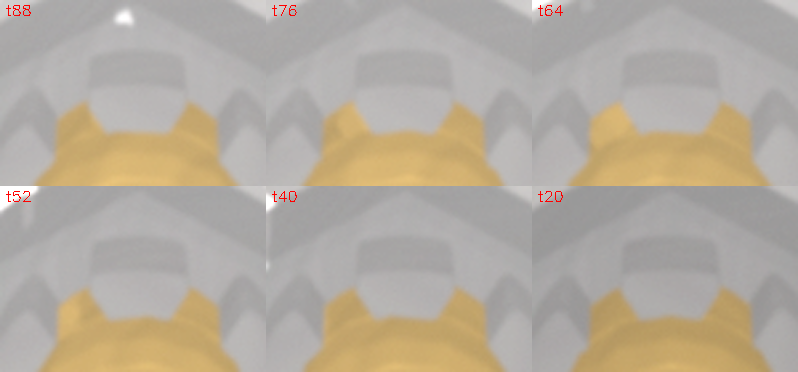

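```bash
sed -i 's/^AX=.*/AX=np.array([.5620,.0903])/' h.py; python3 - <<'E' 2>/dev/null
from h import *
for az in (20,18,16,14):
    turn(az); o=observe();t=[]
    for i in range(4): hold(.03);t.append(observe()["torque"])
    print(az,round(o["time_s"],2),o["eef_pos"].round(4),o["ft_force"].round(1),np.mean(t,0).round(3),round(o["q"][5],4),o["opening"])
shot("t14b")
E
```

```text
20 13.77 [0.5624 0.0912 0.1024] [1.6 4.8 3.8] [ 0.831 -0.352  0.289] -0.3318 0.045725144284959114
18 14.15 [0.5625 0.0912 0.1024] [3.2 5.4 2.6] [ 0.837 -0.378  0.305] -0.2966 0.04533911911817378
16 14.53 [0.5625 0.0912 0.1023] [3.  5.5 4.2] [ 0.848 -0.434  0.288] -0.2617 0.04562512314930585
14 14.92 [0.5626 0.0912 0.1023] [3.1 4.9 4.2] [ 0.853 -0.47   0.291] -0.2268 0.045700411685588825
```

```bash
python3 - <<'E' 2>/dev/null
from h import *
az=14
for az in (11,8,6):
    turn(az)
o=observe();print(az,round(o["time_s"],2),o["eef_pos"].round(4),o["ft_force"].round(1),o["torque"].round(3))
R=Ro.from_euler("xyz",o["tcp_rot"]).as_matrix();print("jaw az",np.degrees(np.arctan2(R[1,1],R[0,1])),R[:,0].round(4))
T=[]
for n in ["t76","t64","t52"]:
    im=np.load(f"pics/{n}.npz")["im"][305:335,280:310,::-1]
    g=(np.clip(im/255.*1.8,0,1)**.8*255).astype(np.uint8)
    T.append(cv2.resize(g,(266,266),interpolation=cv2.INTER_CUBIC))
cv2.imwrite("pics/tz.png",np.hstack(T))
E
```

```text
6 15.85 [0.5629 0.0913 0.1023] [4.  6.7 3.4] [ 0.867 -0.602  0.378]
jaw az 6.185411540405553 [ 0.0022  0.0016 -1.    ]
```

View pics/tz.png

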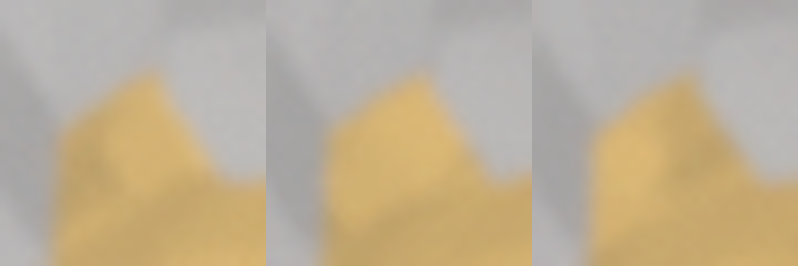

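```bash
python3 - <<'E' 2>/dev/null
from h import *
turn(5.2)
o=observe();R=Ro.from_euler("xyz",o["tcp_rot"]).as_matrix();print("jaw az",np.degrees(np.arctan2(R[1,1],R[0,1])),o["torque"].round(3))
gripper_to(.085)
o=observe();print(o["eef_pos"],o["ft_force"].round(2),o["torque"].round(3))
move_l([*AX,.2],feed=.25)
p,e=tcp_for_cam(look([.547,.09,.129],185,35,.19,-180),X)
print(p,inverse_kinematics(p,e)); 
try: movep(p,e)
except Unreachable as x: print("unr")
hold(.1);print(observe()["time_s"]);im,d,c=shot("v1")
u=proj(c,[.547,.09,.129])[0].astype(int)
cv2.imwrite("pics/v1.png",im[::-1,::-1,::-1])
cr=cv2.rotate(im[u[1]-45:u[1]+45,u[0]-60:u[0]+60],cv2.ROTATE_180)
cv2.imwrite("pics/v1c.png",cv2.resize(cr[:,:,::-1],None,fx=6.6,fy=6.6,interpolation=2));print(u)
E
```

```text
jaw az 5.398809420737806 [ 0.958 -0.642  0.39 ]
[0.56161309 0.09008056 0.1015763 ] [-0.71  0.22 -0.28] [0.022 0.056 0.021]
[0.54134603 0.09031315 0.17192073] [-0.01685676 -0.3574453   2.3161068   0.11859394  0.55523626 -1.75575681]
18.7083
[313 236]
```

View pics/v1c.png

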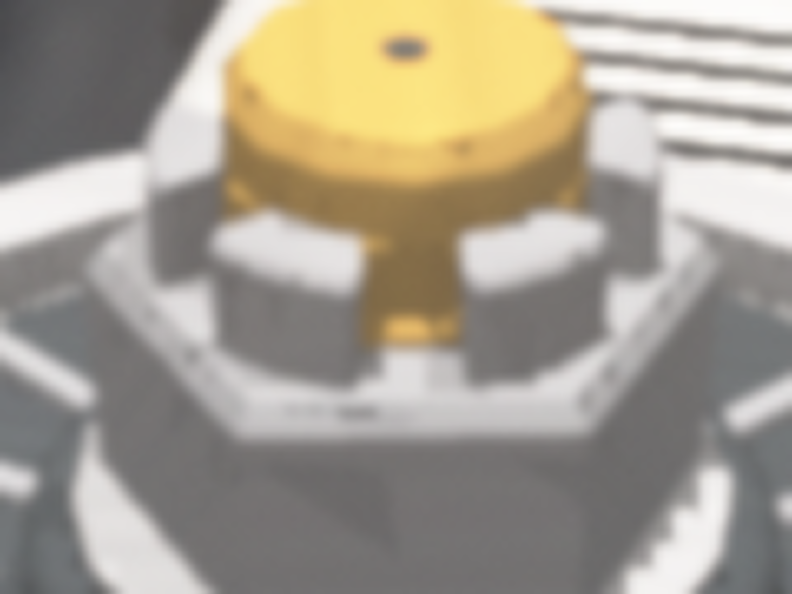

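The v1 crop shows the slot (cols 362–462, centre 412) with the hole behind it. The hole's lit floor is centred near (409,328), so the two are aligned. Next I'll look at pin C from above.

```bash
python3 - <<'E' 2>/dev/null
from h import *
p=observe()["eef_pos"]; move_l([p[0]-.03,p[1],.22],feed=.3)
movep([.455,-.19,.17],down(62));hold(.05);print(observe()["time_s"],observe()["q"].round(2))
im,d,c=shot("p1"); cv2.imwrite("pics/p1.png",im[:,:,::-1])
m=redmask(im);k,l,s,ce=cv2.connectedComponentsWithStats(m);print([(s[i,4],ce[i].round()) for i in range(1,k) if s[i,4]>80])
print(proj(c,[[.462,-.195,.04]]))
E
```

```text
20.2583 [-0.55 -0.04  1.93  0.    1.26 -1.64]
[(np.int32(2106), array([154.,  22.])), (np.int32(1030), array([498.,  13.])), (np.int32(785), array([316., 226.])), (np.int32(87), array([637., 338.]))]
[[312.82541791 235.13540836]]
```

View pics/p1.png

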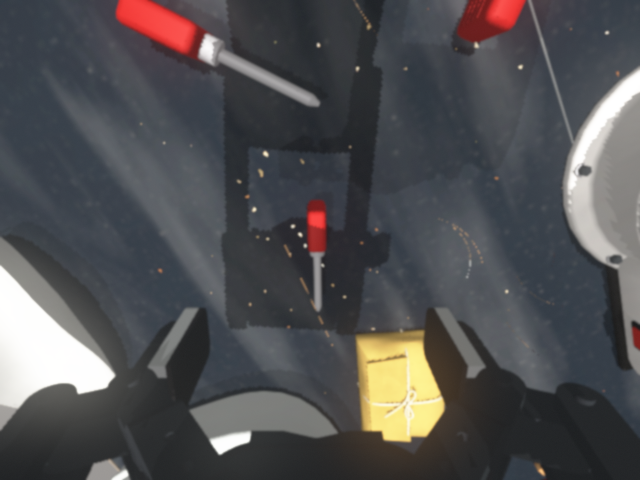

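```bash
python3 - <<'E' 2>/dev/null
from h import *
z=np.load("pics/p1.npz");im=z["im"];d=z["d"];c={"intrinsics":z["K"],"world_from_camera":z["T"]}
m=redmask(im);k,l,s,ce=cv2.connectedComponentsWithStats(m);i=[i for i in range(1,k) if abs(ce[i][0]-316)<8 and abs(ce[i][1]-226)<10][0]
v,u=np.where(l==i);P=back(c,np.c_[u,v],d[v,u]);P=P[d[v,u]>0];print("z",np.percentile(P[:,2],[5,50,95]).round(4))
h=np.percentile(P[:,2],80)
# top face: brighter red pixels, ray cast at z=.040
Q=plane(c,np.c_[u,v],.04)
S=P[P[:,2]>.037]; r=cv2.minAreaRect((S[:,:2]*1000).astype(np.float32));print("depth top rect",r,"n",len(S))
r=cv2.minAreaRect((Q[:,:2]*1000).astype(np.float32));print("ray rect",r)
# steel pin: non-red, depth pts at z in .012-.03 ahead
uu,vv=np.meshgrid(np.arange(295,340),np.arange(252,318));uu=uu.ravel();vv=vv.ravel()
g=im[vv,uu].astype(int);ok=(g.min(1)>95)&(np.ptp(g,axis=1)<30)
uu,vv=uu[ok],vv[ok];A=plane(c,np.c_[uu,vv],.0245);D=back(c,np.c_[uu,vv],d[vv,uu])
L=cv2.fitLine(A[:,:2].astype(np.float32),cv2.DIST_HUBER,0,1e-5,1e-5).ravel();print("n",ok.sum(),"yaw",np.degrees(np.arctan2(L[1],L[0])),L[2:],"depth z",np.percentile(D[:,2],[10,50,90]).round(4))
dr=L[:2]*np.sign(L[0]);t=(A[:,:2]-L[2:])@dr;print("far end",L[2:]+dr*t.max(),"near",L[2:]+dr*t.min())
cv2.imwrite("pics/p1c.png",cv2.resize(im[190:320,260:380,::-1],None,fx=4.5,fy=4.5))
E
```

```text
z [0.0204 0.0388 0.0402]
depth top rect ((460.54241943359375, -191.08689880371094), (12.927460670471191, 31.74007797241211), 61.688838958740234) n 639
ray rect ((456.77325439453125, -189.47767639160156), (13.4576997756958, 38.579410552978516), 62.53086853027344)
n 439 yaw -27.32953 [ 0.5027575  -0.21280979] depth z [0.0207 0.0237 0.0253]
far end [ 0.52923009 -0.2264906 ] near [ 0.48165572 -0.20190457]
```

View pics/p1c.png

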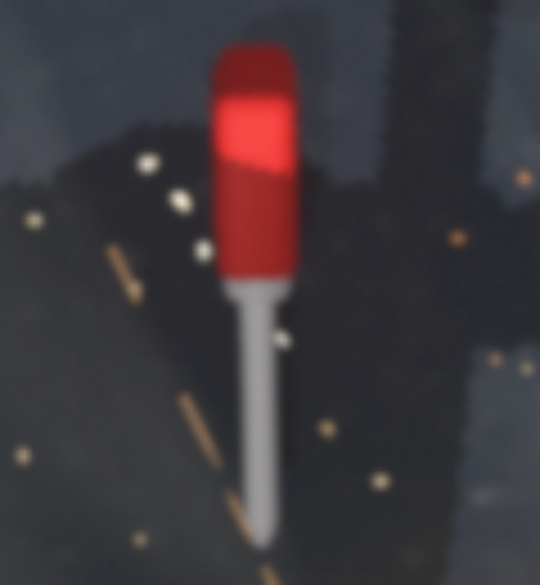

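```bash
python3 - <<'E' 2>/dev/null
from h import *
C=[.4605,-.191]
movep([*C,.09],down(62.4)); print("hit",move_l([*C,.010],feed=.12,max_force=8))
gripper_to(.012,f_grip=40);hold(.1);o=observe();print(o["time_s"],o["opening"],o["eef_pos"],o["ft_force"].round(1))
R=Ro.from_euler("xyz",o["tcp_rot"]).as_matrix();print("jaw az",np.degrees(np.arctan2(R[1,1],R[0,1])))
move_l([*C,.12],feed=.15);hold(.05);o=observe();print(o["time_s"],o["opening"],o["eef_pos"],o["ft_force"].round(2))
im,d,c=shot("p2");cv2.imwrite("pics/p2.png",im[:,:,::-1])
E
```

```text
hit False
22.2917 0.01306452586110541 [ 0.46068143 -0.19109556  0.01022246] [-0.6 -0.5  2.4]
jaw az 62.40065462690022
23.225 0.013487831903424029 [ 0.45953529 -0.19044505  0.11858273] [-0.1   0.05  0.48]
```

View pics/p2.png

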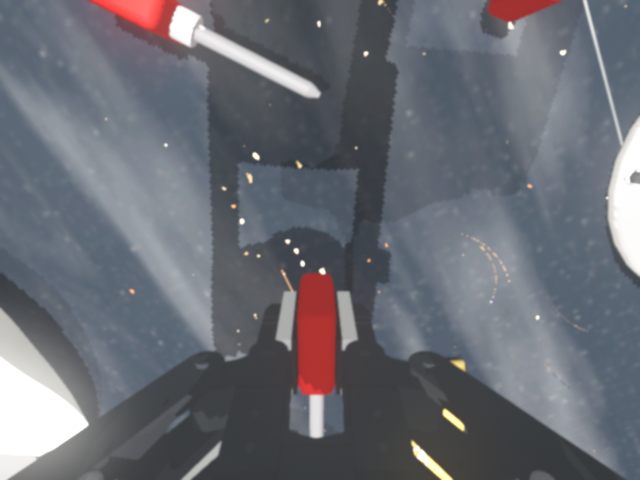

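```bash
cat >> h.py <<'E'
A0=np.array([.563,.0897]);HZ=.1172;HA=5.2
def hp(dist,lat=0,dz=0,ha=None):
    a=np.radians(HA if ha is None else ha);u=np.array([np.cos(a),np.sin(a)]);n=np.array([-u[1],u[0]])
    return np.r_[A0-dist*u+lat*n,HZ+dz]
E
python3 - <<'E' 2>/dev/null
from h import *
p=hp(112,0) if 0 else hp(.112)
o=observe();print(o["eef_pos"])
move_l([*o["eef_pos"][:2],.17],feed=.25)
movep([p[0],p[1],.17],down(90+HA)); move_l(p,feed=.1);hold(.3)
o=observe();print(o["time_s"],p,o["eef_pos"].round(5),o["ft_force"].round(2),o["opening"])
R=Ro.from_euler("xyz",o["tcp_rot"]).as_matrix();print("jaw az",np.degrees(np.arctan2(R[1,1],R[0,1])),R[:,0].round(4))
im,d,c=shot("i1");cv2.imwrite("pics/i1.png",im[:,:,::-1])
s,_=get_image("side");cv2.imwrite("pics/i1s.png",cv2.resize(s[150:270,280:440,::-1],None,fx=5,fy=5,interpolation=2))
E
```

```text
[ 0.45952487 -0.19043429  0.11850091]
25.65 [0.45146095 0.07954915 0.1172    ] [0.45188 0.07959 0.11779] [ 0.18 -0.97 -0.6 ] 0.013413389318280539
jaw az 95.20418396602125 [ 0.0011  0.     -1.    ]
```

View pics/i1.png

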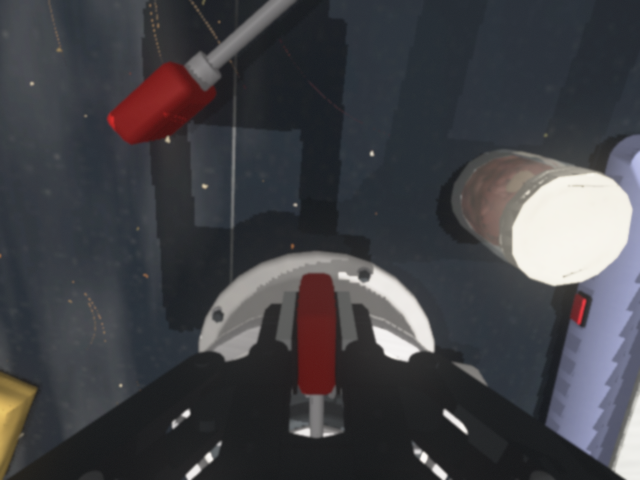

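View pics/i1s.png

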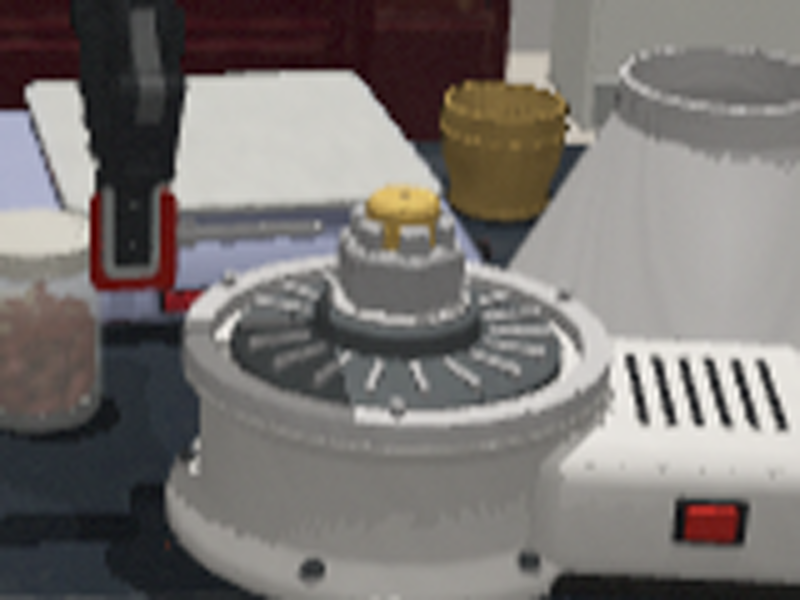

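```bash
python3 - <<'E' 2>/dev/null
from h import *
c=get_calibration("side");u=np.r_[np.cos(np.radians(5.2)),np.sin(np.radians(5.2))]
o=observe();e=o["eef_pos"];print(e)
f=lambda s:np.r_[e[:2]+s*u,.1178+.0118]
print("tip,collar exp",proj(c,[f(.077),f(.021)]),"obs (344.4,195.2)")
print("dot exp",proj(c,[[*A0,.142]]),"obs (361,189)")
im,_=get_image("side");cv2.imwrite("pics/i2s.png",cv2.resize(im[180:212,295:375,::-1],None,fx=10,fy=10,interpolation=2))
E
```

```text
[0.45168979 0.07959771 0.11756519]
tip,collar exp [[343.32875032 195.10379955]
 [315.65526299 196.26249726]] obs (344.4,195.2)
dot exp [[360.60534786 188.58157608]] obs (361,189)
```

View pics/i2s.png

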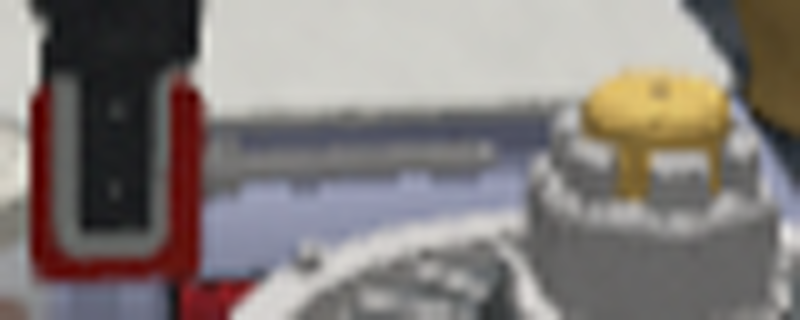

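```bash
python3 - <<'E' 2>/dev/null
from h import *
for dd,fd in ((.101,.04),(.094,.02),(.086,.02)):
    hit=move_l(hp(dd,0,-.0002),feed=fd,max_force=4);o=observe()
    e=o["eef_pos"];a=np.radians(HA);u=np.r_[np.cos(a),np.sin(a)];r=A0-e[:2]
    print(dd,hit,round(o["time_s"],2),"dist",r@u,"lat",-(r@[-u[1],u[0]]),"z",e[2],o["ft_force"].round(2),o["torque"].round(3))
    if hit: break
im,_=get_image("side");cv2.imwrite("pics/i3s.png",cv2.resize(im[180:212,295:375,::-1],None,fx=10,fy=10,interpolation=2))
E
```

```text
0.101 False 26.23 dist 0.10082197313416563 lat -3.0180608585012052e-05 z 0.11689903684447892 [-0.24  0.14  0.29] [-0.011 -0.012 -0.024]
0.094 False 26.73 dist 0.09397540079738222 lat -4.933921835966463e-06 z 0.11696440184556779 [ 0.31  0.45 -1.25] [-0.009 -0.01  -0.002]
0.086 False 27.27 dist 0.08600167011293731 lat 1.0640780566350164e-05 z 0.11692795645056052 [ 0.17  0.48 -0.31] [-0.025  0.023 -0.03 ]
```

View pics/i3s.png

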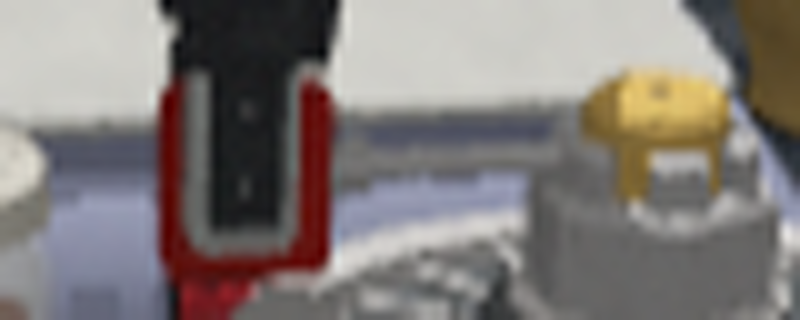

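```bash
python3 - <<'E' 2>/dev/null
from h import *
for dd,fd in ((.078,.03),(.066,.03),(.053,.03),(.042,.012)):
    hit=move_l(hp(dd,0,-.0002),feed=fd,max_force=4);o=observe()
    e=o["eef_pos"];a=np.radians(HA);u=np.r_[np.cos(a),np.sin(a)];r=A0-e[:2]
    print(dd,hit,round(o["time_s"],2),"dist",r@u,"lat",-(r@[-u[1],u[0]]),"z",e[2],o["ft_force"].round(2),o["torque"].round(3),o["opening"])
    if hit: break
im,_=get_image("side");cv2.imwrite("pics/i4s.png",cv2.resize(im[180:212,295:375,::-1],None,fx=10,fy=10,interpolation=2))
E
```

```text
0.078 False 27.74 dist 0.07786790406979059 lat -9.762069106550534e-06 z 0.11697528533361881 [ 0.33 -0.7  -0.29] [-0.002  0.01  -0.059] 0.013616690195772154
0.066 False 28.29 dist 0.06598053553116394 lat 1.87347121759138e-05 z 0.11691823981057883 [ 0.17  0.76 -0.21] [ 0.006 -0.037 -0.025] 0.013159944263802587
0.053 False 28.88 dist 0.05301457907009909 lat 1.3849891606026383e-05 z 0.11688840202894457 [-0.42 -0.09 -0.25] [ 0.045 -0.026  0.031] 0.013417924118651307
0.042 True 29.42 dist 0.04895323173098183 lat 1.3374085955222223e-05 z 0.11640580777770307 [-1.84  0.29  3.31] [-0.042  0.085 -0.033] 0.013187827074758993
```

View pics/i4s.png

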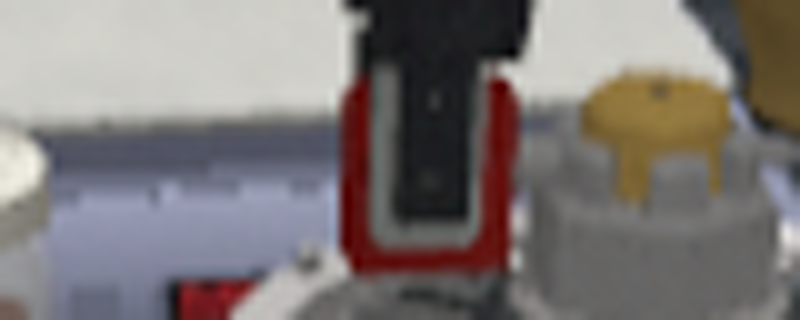

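```bash
python3 - <<'E' 2>/dev/null
from h import *
hit=move_l(hp(.044,0,0),feed=.01,max_force=4);o=observe()
e=o["eef_pos"];a=np.radians(HA);u=np.r_[np.cos(a),np.sin(a)];r=A0-e[:2]
print(hit,round(o["time_s"],2),"dist",r@u,"z",e[2],o["ft_force"].round(2),o["torque"].round(3))
c=get_calibration("side");print("tip home exp",proj(c,[[*(A0+.031*u),.129]]),"collar end",proj(c,[[*(A0-.021*u),.129]]))
im,_=get_image("side");cv2.imwrite("pics/i5s.png",cv2.resize(im[175:220,320:400,::-1],None,fx=10,fy=10,interpolation=2))
t,_=get_image("top");cv2.imwrite("pics/i5t.png",cv2.resize(t[150:240,190:290,::-1],None,fx=6,fy=6,interpolation=2));ct=get_calibration("top");print(proj(ct,[[*(A0+.031*u),.129]]))
E
```

```text
True 29.75 dist 0.04890945183558655 z 0.11639700337843605 [-1.29 -0.24  3.31] [-0.025 -0.012 -0.051]
tip home exp [[375.20825484 194.0519352 ]] collar end [[350.04881001 195.10763483]]
[[227.55809385 170.74022281]]
```

View pics/i5s.png

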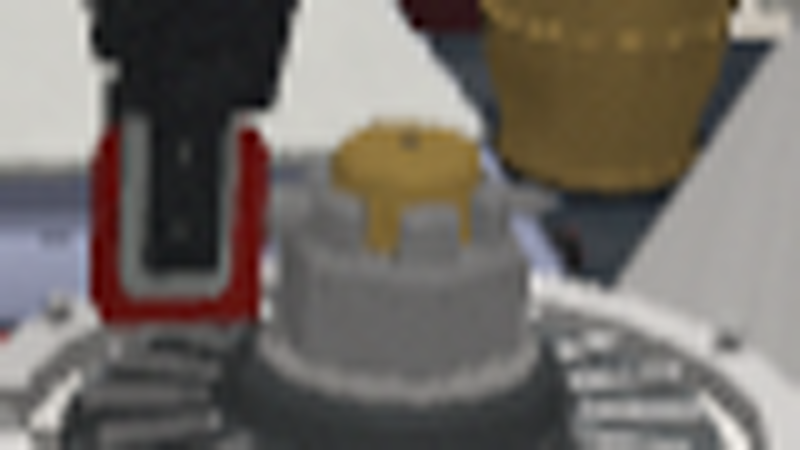

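View pics/i5t.png

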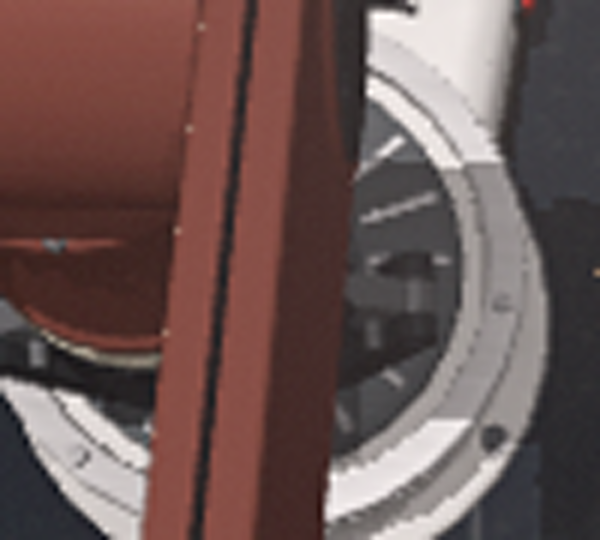

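```bash
python3 - <<'E' 2>/dev/null
from h import *
gripper_to(.035);hold(.2)
im,_=get_image("side");cv2.imwrite("pics/r1s.png",cv2.resize(im[175:220,320:400,::-1],None,fx=10,fy=10,interpolation=2))
o=observe();e=o["eef_pos"];print(o["time_s"],o["ft_force"].round(2),o["opening"])
print(move_l([e[0],e[1],.21],feed=.1,max_force=6))
p,q=tcp_for_cam(look([.535,.088,.125],185,50,.25,-180),X);print(p)
movep(p,q);hold(.1);im,d,c=shot("f1");cv2.imwrite("pics/f1.png",im[::-1,::-1,::-1])
im,_=get_image("side");cv2.imwrite("pics/f1s.png",cv2.resize(im[175:220,320:400,::-1],None,fx=10,fy=10,interpolation=2))
print(observe()["time_s"])
E
```

```text
30.4417 [ 0.63 -0.08 -0.19] 0.034836309816077944
False
[0.50218222 0.08593663 0.21387164]
32.2167
```

View pics/f1.png

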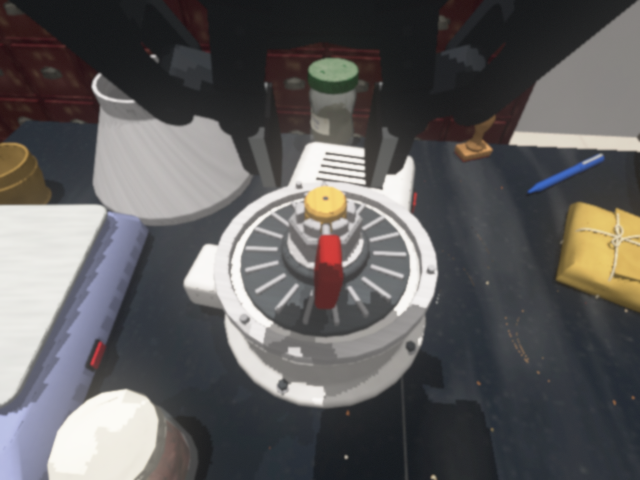

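View pics/f1s.png

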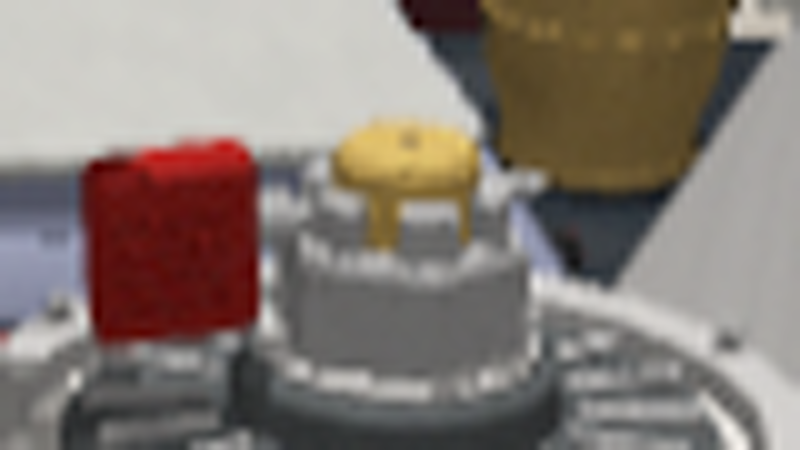

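```bash
python3 - <<'E' 2>/dev/null
from h import *
hold(.3)
im2,_=get_image("side");old=cv2.resize(im2[175:220,320:400,::-1],None,fx=10,fy=10,interpolation=2);f=cv2.imread("pics/f1s.png");print("side drift",cv2.absdiff(old,f).max(),observe()["time_s"])
z=np.load("pics/f1.npz");im=z["im"];d=z["d"];c={"intrinsics":z["K"],"world_from_camera":z["T"]}
a=np.radians(HA);u=np.r_[np.cos(a),np.sin(a)]
m=redmask(im)
h=cv2.cvtColor(im,cv2.COLOR_RGB2HSV);m=(((h[...,0]<8)|(h[...,0]>172))&(h[...,1]>150)&(h[...,2]>60)).astype(np.uint8)
k,l,s,ce=cv2.connectedComponentsWithStats(m)
for i in range(1,k):
    if s[i,4]<150: continue
    v,w=np.where((l==i)&(d>0));P=back(c,np.c_[w,v],d[v,w]);
    if np.abs(np.median(P[:,:2],0)-A0).max()>.08: continue
    t=(P[:,:2]-A0)@u;lat=(P[:,:2]-A0)@[-u[1],u[0]]
    print(len(t),"t range",np.percentile(t,[1,99]).round(4),"lat",np.percentile(lat,[2,50,98]).round(4),"z",np.percentile(P[:,2],[2,98]).round(4))
    # top face: points where z high at each t
    for lo in np.arange(-.07,-.02,.005):
        q=(t>lo)&(t<lo+.005)
        if q.sum()>5: print(round(lo,3),q.sum(),np.percentile(P[q,2],[50,90]).round(4))
v,w=np.where(yelcirc(im,c,.142,30)>0);P=back(c,np.c_[w,v],d[v,w]);P=P[(P[:,2]>.138)&(P[:,2]<.146)];print("spindle top",P.mean(0),((P.max(0)+P.min(0))/2))
cv2.imwrite("pics/f1c.png",cv2.resize(im[::-1,::-1][170:320,260:400,::-1],None,fx=4,fy=4,interpolation=2))
E
```

```text
side drift 60 32.5667
635 t range [-0.0595 -0.0358] lat [-0.0078 -0.0021  0.0045] z [0.1397 0.1437]
-0.06 83 [0.1411 0.142 ]
-0.055 156 [0.1416 0.1423]
-0.05 148 [0.1417 0.1428]
-0.045 146 [0.1423 0.1432]
-0.04 97 [0.1427 0.1435]
spindle top [0.55864115 0.0899731  0.14092104] [0.56024686 0.09022739 0.14037026]
```

View pics/f1c.png

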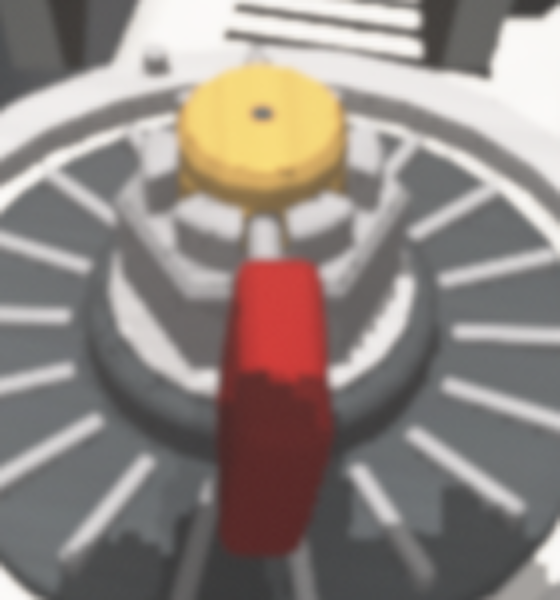

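```bash
python3 - <<'E' 2>/dev/null
from h import *
for i in range(3):
    im,_=get_image("side");m=redmask(im)[175:215,315:350]; v,u=np.where(m>0);print(observe()["time_s"],len(u),u.mean()+315,v.mean()+175); 
    if i==0: a=im
    hold(.4)
cv2.imwrite("pics/df.png",cv2.resize(im[175:220,310:400,::-1],None,fx=8,fy=8,interpolation=0))
print(cv2.absdiff(a,im)[175:215,315:385].max())
t,_=get_image("top");cv2.imwrite("pics/f2t.png",t[:,:,::-1]); o=cv2.imread("pics/top0.png")
s0=cv2.imread("pics/side0.png")[:,:,::-1]
print("jar/packet side diffs",np.abs(s0[185:240,265:305].astype(int)-im[185:240,265:305]).mean(),np.abs(s0[295:350,390:480].astype(int)-im[295:350,390:480]).mean())
E
```

```text
32.6167 48 335.1875 193.58333333333334
33.0667 48 335.5 193.22916666666666
33.5167 49 335.1020408163265 193.55102040816325
18
jar/packet side diffs 3.348333333333333 0.7950841750841751
```

View pics/df.png

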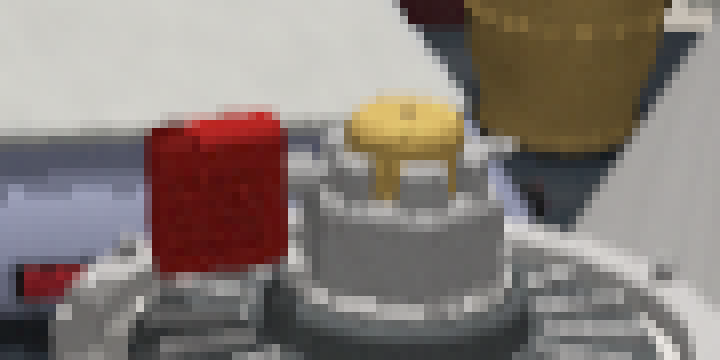

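```bash
python3 - <<'E' 2>/dev/null
from h import *
print(observe()["ft_force"].round(2),observe()["opening"]);job_done();print(observe()["time_s"])
E
```

```text
[ 0.48 -0.06  0.25] 0.034859213974892514
the job is handed in; nothing more can be done
the job is handed in; nothing more can be done
```

The nut is tightened to the slot after snug, the pin is through slot and hole, and the job is handed in at about 33.5 s. I don't have a verdict; these are my own checks.

**Nut:** I turned it clockwise by its flats. The moment on the wrist rose from about 0 to a steady 0.3 N m at a jaw direction of about 21° (±2°). A slot had lined up earlier, at about 64°, before the nut was snug, so I passed it. I went on to the next one, at 5.4°, roughly 16° past snug. A close view afterwards showed the hole centred in that slot.

**Pin:** I chose the one of the three red-handled pins whose size matched: handle about 33 x 13–14 mm and 40 mm high. It slid in with about 1 N and I stopped when the collar touched, at a 4 N limit.

**Last checks:**
- **Position:** the side view puts the collar and tip within about 1–2 mm of fully home, and the pin was not moving.
- **Tilt:** after release the handle sagged about 2–4.5° in the loose hole. The limit is 8°.
- **Bystanders and arm:** the jar and packet look unmoved in the side view, and the arm stands clear.

**What disagreed:**
- Depth readings of the spindle top were 1–2 mm off the heights given.
- When the collar touched, 3 N of the force was upward, so it may be resting on the edge of the hexagon rather than flat against the crown.
- The steady moment at snug read 0.3–0.39 N m rather than the stated 0.45.

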